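# Put the barcode scanner away in its cabinet

### The job

Put the barcode scanner away: lay it flat on its side in the pulled-out tray of the small steel cabinet without dropping it, slide the tray fully home, and then swing the door round and press it shut until it seats on its catch. Push the thin door gently, never shoving it hard or slamming it, and leave the carton, the tape roll and the tape gun where they are.

Things in the scene. Friction and masses are not known exactly. Their poses are not given: they have to be found in the camera images.
- cabinet: Grey sheet-steel bench-top cabinet, 250 deep (x), 280 wide (y), 150 mm high, fixed to the bench. Origin: centre of its underside, on the bench; z up. Its -x side is the open front (front edge of the 6 mm thick roof and walls at x = -125 mm), with a pull-out tray above a closed charger compartment (up to 58 mm high) and a door hinged at the left (+y).
- tray (a joint): How far the tray is pulled out to the front, m: 0 = fully home on its end stop, 0.185 = fully out. Starts almost fully out. It slides along the cabinet's x, with 1.5 N friction plus 6 N per m/s, and stays where left; 0.7 kg.
- tray_floor (a point): Centre of the top of the tray's floor, 75 mm above the bench. Axes as the cabinet's (x to the back, y left, z up). Inside the rims the floor is 180 (x) by 210 mm (y). Side and back rims rise 25 mm above the floor, the front plate 40 mm. The cabinet roof's underside is 69 mm above the floor.
- tray_front (a point): Middle of the outer face of the tray's flat front plate (222 mm wide, 65 to 115 mm above the bench), at 105 mm height. Axes as the cabinet's: push it along +x. With the tray home it lies 4 mm in front of the roof's edge, so fingers pointing down can push it home with the hand above the 150 mm high roof.
- door (a joint): Door angle, rad: 0 = shut on its stop, grows as it opens to the front. Starts at 1.65 to 2.1, opens to 2.3 at most, stays where left. A sprung roller catch resists from 0.07 rad, clicks over at 0.029 rad and pulls the door home to 0; it takes about 10 N square on the leaf at point push_spot, more nearer the hinge. The door meets the tray if that is out.
- door_leaf: Door leaf, a flat grey sheet-steel pan 280 wide, 146 high (2 to 148 mm above the bench), 16 mm thick, 0.6 kg. Origin: on the vertical hinge axis (cabinet x = -139, y = +146 mm) at bench level. Axes turn with it, parallel to the cabinet's when shut: leaf from y = -6 to -286 mm, outer face at x = -8, inner at +8 mm. Dents if pushed with over 40 N; slammed if over 3 rad/s.
- push_spot (a point): Point on the door's outer face (the one to push), 225 mm from the hinge axis, 130 mm above the bench. Axes as the leaf's: outward is -x. Below it and 37 mm nearer the free edge a vertical bow handle stands 22 mm off the face, 30 to 95 mm above the bench. A strike tongue stands 34 mm off the inner face near the free edge's top.
- scanner: Pistol-shaped barcode scanner lying on its side, grey with black ends, 0.2 to 0.4 kg, 44 mm thick (z up). Origin: under the middle of its head, on the surface it lies on. Head along x: 48 mm wide (y -24 to 24) from x = -58 to 45 mm, then a nose 58 mm wide to x = 70 mm. A 34 mm wide handle goes from the head's rear to -y, ending in a butt at x -67 to -21, y -124 mm.
- scanner_grip (a point): Point in the scanner's head at its x = 18, y = 0 mm, 22 mm above the surface it lies on; axes as the scanner's. A good place to grip from above: fingers close along y over 48 mm, clear of handle and nose, 20 mm from the mass centre.
- carton: Closed cardboard carton 140 x 120 x 100 mm, a bystander on the bench; origin at the centre of its underside.
- tape_roll: Brown roll of packing tape lying flat, 104 mm across, 48 mm high, a bystander; origin at the centre of its underside.
- tape_gun: Red hand tape dispenser lying on its side, about 150 x 200 x 57 mm, a bystander; origin under the hub of its tape.
Not all that is in view belongs to the job. Several things have the shape of the scanner; the one meant has the colours described above.

How it is judged (in metres and radians):
On the way, in this order (a step that is already met when the one before it is completed fails the run):
1. the scanner lies flat on the tray's floor, let go (x of scanner in the frame of tray_floor between -0.09 and 0.09 m and y of scanner in the frame of tray_floor between -0.105 and 0.105 m and z of scanner in the frame of tray_floor between -0.004 and 0.006 m and angle between scanner's own z axis and vertical below 0.12 rad and contact force between the fingers and scanner below 0.5 N), for 0.2 s.
2. the tray is fully home (within 10 mm) while the door still stands open (value of joint tray below 0.01 m and value of joint door above 0.4 rad), for 0.2 s.
3. the door is seated on its catch (value of joint door below 0.015 rad), for 0.3 s.
At the end, for the whole second after the job is handed in: The door is shut and seated on its catch (within 0.015 rad of closed), the tray behind it is fully home (within 10 mm), and the scanner lies still and flat on its side on the tray's floor (origin within 6 mm of floor height and inside the rims, tilt under 0.12 rad) (value of joint door below 0.015 rad and value of joint tray below 0.01 m and x of scanner in the frame of tray_floor between -0.09 and 0.09 m and y of scanner in the frame of tray_floor between -0.105 and 0.105 m and z of scanner in the frame of tray_floor between -0.004 and 0.006 m and angle between scanner's own z axis and vertical below 0.12 rad and linear speed of scanner below 0.02 m/s); the robot touches nothing.
It fails at once if the door is pushed with more than 40 N (contact force between door_leaf and the fingers above 40 N or contact force between door_leaf and the arm above 40 N).
It fails at once if the door is slammed (swings shut faster than 3 rad/s) (velocity of joint door below -3 rad/s).
It fails at once if the scanner is dropped (falls free by more than about 25 mm) (linear speed of scanner above 0.7 m/s and contact force between the fingers and scanner below 0.2 N).
It fails at once if a bystander is moved by more than 30 mm (distance of any of carton, tape_roll, tape_gun from where it was at the start of the episode above 0.03 m).
It also fails if it takes over 72 s, if anything falls off the work surface, if the arm or the gripper's body presses on something with over 40 N, if the wrist force passes 120 N, or if a joint passes its speed limit or range.

### The arm

A 6-joint arm with a two-finger parallel gripper is mounted at the origin on the work surface. World frame = base frame: x ahead of the robot, y to its left, z up, the work surface at z = 0. Lengths are in mm, angles in rad, forces in N, time in s.
With the tool pointing down it reaches from about 350 to 975 mm from the base axis. Payload 7.1 kg.
Tool frame: the origin (TCP) lies midway between the tips of the shut fingers; the grasp point (between the pads) lies 19 mm behind it; z points along the fingers, y is the line along which they close (so a half turn about z gives the same grasp; the last joint's range is limited). The gripper opens to 88 mm and grips with 3 to 60 N. Pads are 20 mm wide; open, the fingers measure 115 mm over their backs; the gripper's body (75 mm by 178 mm) begins 61 mm behind the grasp point.
Start: joints at [1.101, 0.423, 1.63, -0, 1.089, -0.019], TCP at [272.271, 562.56, 222.675] pointing down, gripper open.
Joint ranges: [-3, 3], [-0.9, 2.11], [0.09, 2.58], [-1.31, 4.45], [0.11, 2.69], [-2.54, 2.54]. Speed limits (rad/s): [2.39, 2.39, 3.01, 3.14, 3.14, 3.14].

### API

Orientations are given as a rotation vector (axis times angle).
In Python, from workcell import ctrl gives the robot as it stands.
- The arm moves only by the shell command python3 -m pendant 'ROWS'. ROWS is a JSON object of lists of equal length, an entry for each row: "grip": the opening, from -1 (shut) to 1 (fully open); "linear": the shift along the tool's x, y, z in mm, a list of three; "angular": the turn, a rotation vector about the tool's x, y, z in rad, a list of three. In form: {"grip": [grip, ...], "linear": [[tx, ty, tz], ...], "angular": [[ax, ay, az], ...]}. A call has 1 to 12 rows; each row shifts and turns the commanded pose from where the row before left it, along the tool's axes as they then stand; what a row does not reach is not made up. A row lasts 1/12 s, in which the tool goes at most 41.7 mm and 7.16 degrees, less where a joint would pass 70% of its speed; a pose out of reach is approached as far as the arm can. A call with a gripper value outside its range is refused whole. The fingers move at their own pace and stop on an object; the grip force is fixed at half the most. Time passes only in rows, so rows that do not move let the fingers close. It gives the time, the measured TCP pose, the force, the opening and the grip force at its end, in the units of the state.
- ctrl.get_obs(): the state, without advancing time (a new reading comes with each control period).
- ctrl.get_image(name): name is "scene" or "top" or "wrist"; returns the picture (420x560x3 uint8, red, green, blue); there is no depth.
- ctrl.camera_params(name): a dict with "vfov" (degrees; the focal length in pixels is half the picture's height over the tangent of half this angle, whatever the lens; pixels are square), "cx", "cy" (the principal point, pixels), "R" (3x3) and "t" (3): a world point X has camera coordinates R X + t; the wrist camera has in their place "T_tool_cam" (4x4, takes a point from camera to tool coordinates, whose origin is the TCP and whose axes are the flange's). Camera axes: x right, y down, z forward; pixel columns grow to the right and rows downward; lengths in mm; the calibration is good to about 2 mm. A picture is of the moment at which its call begins: read the wrist's pose just before it. camera_params takes no time and is no camera call.
- ctrl.close_job(): hands the job in; it is judged then, once.
The state is a dict: "t": time; "qpos": joint angles; "qvel": joint speeds; "joint_torque": joint torques, N m; "ee_pos": TCP position; "orientation": TCP orientation; "ft_force": force on the tool from outside, world axes, zero at the start; "moment": the same for the moment, N m; "width": finger opening in mm; "grasp_force": force on a finger pad.
Only numpy, scipy, OpenCV 4.12 (cv2) and the standard library are available. Lean on these libraries where they do the work, as an engineer would, in place of code of your own. Each camera call takes 0.05 s, during which the arm holds its last target. There are 200 camera calls.

## Working session

There is one attempt and no reset: what is moved stays moved. The work goes in short steps, Python scripts to look and compute and a shell command to move; the robot and the scene stay as the last step left them, time stands still between calls to the robot, and variables do not carry over. Pictures are saved under pics/ and viewed, at most 10 in all, crops included, and the job is handed in when it is done.

```bash
mkdir -p pics; ls; python3 - <<'E'
from workcell import ctrl
import cv2,numpy as np
o=ctrl.get_obs();print(o)
for n in("scene","top"):
    cv2.imwrite(f"pics/{n}0.png",cv2.cvtColor(ctrl.get_image(n),cv2.COLOR_RGB2BGR));print(n,ctrl.camera_params(n))
print(ctrl.camera_params("wrist"))
E
```

```text
pics
{'t': 0.0, 'qpos': array([ 1.10101867e+00,  4.23833800e-01,  1.63069400e+00,  3.62136844e-06,
        1.08861014e+00, -1.90198707e-02]), 'qvel': array([ 0.00127368, -0.0004876 , -0.00075072,  0.00013628, -0.00036399,
       -0.001006  ]), 'joint_torque': array([ 3.84100604e-04, -5.44632483e+01, -2.73655468e+01,  6.44519599e-02,
        2.31462240e-02, -9.16956265e-05]), 'ee_pos': array([272.01139027, 562.07605885, 221.90453083]), 'orientation': array([-7.01987698e-01, -3.06177127e+00,  2.35369722e-03]), 'ft_force': array([-0.43286538,  0.49465843, -0.45060073]), 'moment': array([0.03668678, 0.01186443, 0.03493681]), 'grasp_force': 0.0, 'width': 87.99651797318539}
scene {'vfov': 45.31795226861782, 'cx': 283.9992899188043, 'cy': 207.47783577970017, 'R': array([[ 9.24822599e-01, -3.80398400e-01, -4.65230707e-04],
       [-3.58731745e-01, -8.71738571e-01, -3.33741516e-01],
       [ 1.26549179e-01,  3.08818589e-01, -9.42664513e-01]]), 't': array([-502.30164418,  142.52433577, 1527.43379826])}
top {'vfov': 47.76887182718433, 'cx': 287.1262331808108, 'cy': 213.03928927048048, 'R': array([[ 0.02740713, -0.99946244,  0.01799139],
       [-0.99484078, -0.02903022, -0.09720635],
       [ 0.09767639, -0.01523442, -0.99510162]]), 't': array([-121.02860708,  491.19597338, 1507.75479278])}
{'vfov': 71.48576338044376, 'cx': 276.28316910786964, 'cy': 208.62793022034683, 'T_tool_cam': array([[-2.93725935e-04, -9.53477678e-01, -3.01463482e-01,
         8.42117071e+01],
       [ 9.99999687e-01, -5.85158380e-05, -7.89257445e-04,
        -3.08238217e-01],
       [ 7.34898968e-04, -3.01463619e-01,  9.53477397e-01,
        -1.61930597e+02],
       [ 0.00000000e+00,  0.00000000e+00,  0.00000000e+00,
         1.00000000e+00]])}
```

View pics/scene0.png

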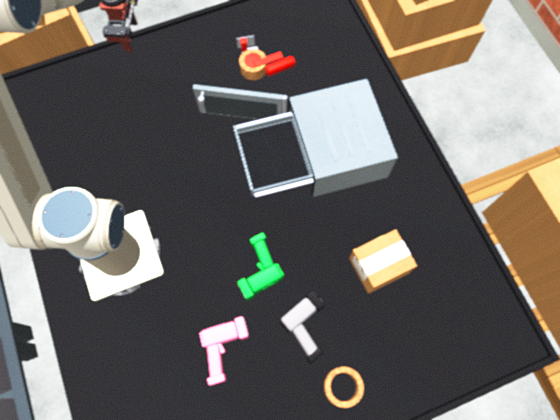

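View pics/top0.png

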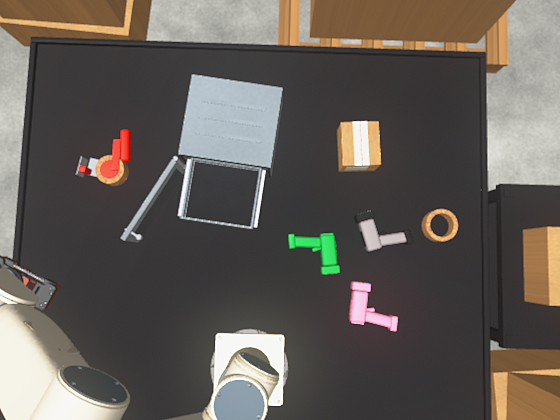

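Candidates in top view: grey with black ends (372,232), green (325,250), pink (362,305). Red tape gun is at (110,168). By its colours, I choose the grey one and check it in a close crop next to the cabinet.

```bash
cat > h.py <<'E'
import numpy as np,cv2
from scipy.spatial.transform import Rotation as Ro
from workcell import ctrl
def cam(n,o=None):
    p=ctrl.camera_params(n);f=210/np.tan(np.radians(p["vfov"])/2)
    K=np.array([[f,0,p["cx"]],[0,f,p["cy"]],[0,0,1]])
    if n=="wrist":
        T=np.eye(4);T[:3,:3]=Ro.from_rotvec(o["orientation"]).as_matrix();T[:3,3]=o["ee_pos"]
        M=np.linalg.inv(T@np.array(p["T_tool_cam"]));return K,M[:3,:3],M[:3,3]
    return K,np.array(p["R"]),np.array(p["t"])
def cast(c,uv,z):
    K,R,t=c;uv=np.atleast_2d(uv).astype(float)
    d=(R.T@np.linalg.inv(K)@np.c_[uv,np.ones(len(uv))].T).T;C=-R.T@t
    return C+d*((z-C[2])/d[:,2])[:,None]
def proj(c,X):
    K,R,t=c;x=(K@(R@np.atleast_2d(X).T+t[:,None])).T;return x[:,:2]/x[:,2:]
def snap(n,f):
    o=ctrl.get_obs();im=cv2.cvtColor(ctrl.get_image(n),cv2.COLOR_RGB2BGR);cv2.imwrite("pics/"+f,im);return o,im
E
python3 - <<'E'
from h import *
im=cv2.imread("pics/top0.png");c=cam("top")
a=cv2.resize(im[60:250,115:295],None,fx=3,fy=3,interpolation=cv2.INTER_CUBIC)
b=cv2.resize(im[200:260,345:420],None,fx=3,fy=3,interpolation=cv2.INTER_CUBIC)
o=np.zeros((570,540+225,3),np.uint8);o[:,:540]=a;o[:180,540:]=b;o=cv2.convertScaleAbs(o,alpha=1.6,beta=20)
cv2.imwrite("pics/crop1.png",o)
hsv=cv2.cvtColor(im,cv2.COLOR_BGR2HSV)
m=((hsv[...,2]>90)).astype(np.uint8);
for (x,y,w,h,z,n) in((345,205,75,55,44,"scan"),(165,60,130,105,150,"roof")):
    s=m[y:y+h,x:x+w];k,_=cv2.findContours(s,0,1)
    k=max(k,key=cv2.contourArea)+[x,y];r=cv2.minAreaRect(k);bp=cv2.boxPoints(r);print(n,r,cast(c,bp,z).round())
    ap=cv2.approxPolyDP(k,3,True)[:,0];print(np.c_[ap,cast(c,ap,z)[:,:2]].round().tolist())
E
```

```text
scan ((382.1097717285156, 231.48782348632812), (31.297222137451172, 42.510498046875), 75.52970886230469) [[ 472. -333.   44.]
 [ 509. -465.   44.]
 [ 413. -490.   44.]
 [ 376. -359.   44.]]
[[359.0, 223.0, 467.0, -337.0], [368.0, 251.0, 379.0, -367.0], [406.0, 241.0, 414.0, -488.0], [403.0, 232.0, 443.0, -478.0], [379.0, 236.0, 428.0, -402.0], [373.0, 219.0, 481.0, -382.0]]
roof ((229.3281707763672, 124.65972900390625), (94.4139633178711, 90.53043365478516), 8.426969528198242) [[624. 231. 150.]
 [902. 204. 150.]
 [868. -81. 150.]
 [591. -49. 150.]]
[[191.0, 74.0, 899.0, 199.0], [178.0, 154.0, 650.0, 226.0], [192.0, 156.0, 645.0, 184.0], [186.0, 164.0, 620.0, 201.0], [271.0, 164.0, 628.0, -53.0], [282.0, 87.0, 867.0, -79.0]]
```

View pics/crop1.png

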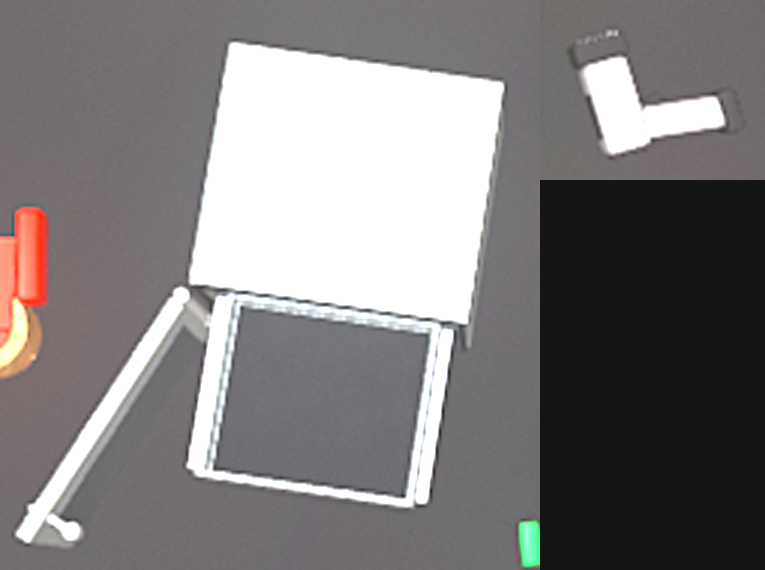

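The crop confirms the target: grey body, black nose at (600,45) and black butt at (735,110) in the crop. Moving over it.

```bash
python3 -m pendant '{"grip":[1,1,1,1,1,1,1,1,1,1,1,1],"linear":[[-27,-19.5,0],[-27,-19.5,0],[-27,-19.5,0],[-27,-19.5,0],[-27,-19.5,0],[-27,-19.5,0],[-27,-19.5,0],[-27,-19.5,0],[-27,-19.5,0],[-27,-19.5,0],[-27,-19.5,0],[-27,-19.5,0]],"angular":[[0,0,0],[0,0,0],[0,0,0],[0,0,0],[0,0,0],[0,0,0],[0,0,0],[0,0,0],[0,0,0],[0,0,0],[0,0,0],[0,0,0]]}'
python3 -m pendant '{"grip":[1,1,1,1,1,1,1,1,1,1,1,1],"linear":[[-16,-36,0],[-16,-36,0],[-16,-36,0],[-16,-36,0],[-16,-36,0],[-16,-36,0],[-16,-36,0],[-16,-36,0],[-16,-36,0],[-16,-36,0],[-16,-36,0],[-16,-36,0]],"angular":[[0,0,0],[0,0,0],[0,0,0],[0,0,0],[0,0,0],[0,0,0],[0,0,0],[0,0,0],[0,0,0],[0,0,0],[0,0,0],[0,0,0]]}'
python3 -m pendant '{"grip":[1,1,1,1,1,1,1,1,1,1,1,1],"linear":[[-16,-36,0],[-16,-36,0],[-16,-36,0],[0,0,0],[0,0,0],[0,0,0],[0,0,0],[0,0,0],[0,0,0],[0,0,0],[0,0,0],[0,0,0]],"angular":[[0,0,0],[0,0,0],[0,0,0],[0,0,0.12],[0,0,0.12],[0,0,0.12],[0,0,0.12],[0,0,0.12],[0,0,0.12],[0,0,0.12],[0,0,0.12],[0,0,0.12]]}'
python3 -m pendant '{"grip":[1,1,1,1,1,1,1,1,1,1,1,1],"linear":[[0,0,0],[0,0,0],[0,0,0],[0,0,0],[0,0,0],[0,0,0],[0,0,0],[0,0,0],[0,0,0],[0,0,0],[0,0,0],[0,0,0]],"angular":[[0,0,0.12],[0,0,0.12],[0,0,0.12],[0,0,0.12],[0,0,0.12],[0,0,0.12],[0,0,0.12],[0,0,0.12],[0,0,0.12],[0,0,0.12],[0,0,0.08],[0,0,0]]}'
python3 - <<'E'
from h import *
o,im=snap("wrist","w1.png")
print(o["t"],o["ee_pos"],o["orientation"],o["qpos"].round(2))
E
```

```text
t: 1.1
ee_pos: [462.2, 209.2, 222.5]
orientation: [-0.702, -3.062, 0.0]
ft_force: [0.9, 0.1, -0.2]
width: 87.8
grasp_force: 0.0
t: 2.1
ee_pos: [445.9, -263.6, 222.5]
orientation: [-0.703, -3.062, -0.0]
ft_force: [0.8, 0.1, -0.3]
width: 88.0
grasp_force: 0.0
t: 3.1
ee_pos: [442.5, -379.6, 222.3]
orientation: [-2.183, -2.258, 0.0]
ft_force: [-0.2, -0.9, 0.2]
width: 87.5
grasp_force: 0.0
t: 4.1
ee_pos: [442.5, -379.7, 222.3]
orientation: [-3.099, -0.513, 0.001]
ft_force: [0.4, -0.3, -0.0]
width: 87.9
grasp_force: 0.0
4.1 [ 442.5255308  -379.65148126  222.34232597] [-3.09888753e+00 -5.12843474e-01  7.09016459e-04] [-0.73  0.36  1.72 -0.    1.05  0.51]
```

View pics/w1.png

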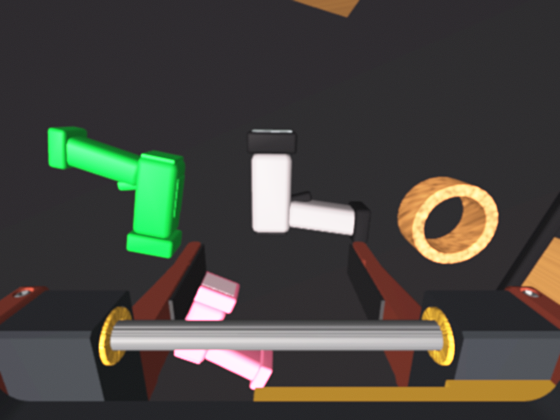

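Wrist view: grey scanner head at (271,190), its black nose at (272,141) and its black butt at (360,220). The head is nearly aligned with the image.

```bash
python3 - <<'E'
from h import *
im=cv2.imread("pics/w1.png");o=ctrl.get_obs();c=cam("wrist",o)
hsv=cv2.cvtColor(im,cv2.COLOR_BGR2HSV)
m=((hsv[...,2]>110)&(hsv[...,1]<60)).astype(np.uint8);m[:, :235]=0;m[:,375:]=0;m[:100]=0;m[250:]=0
k,_=cv2.findContours(m,0,1);k=max(k,key=cv2.contourArea);ap=cv2.approxPolyDP(k,3,True)[:,0]
print(np.c_[ap,cast(c,ap,44)[:,:2]].round().tolist())
# head edges, rows 165-195 at top face
for r in(165,180,195,210,225):
    xs=np.where(m[r])[0]
    print(r,xs.min(),xs.max(),cast(c,[[xs.min(),r],[xs.max()+1,r]],44)[:,:2].round(1).tolist())
T=Ro.from_rotvec(o["orientation"]).as_matrix();print(T.round(3))
E
```

```text
[[253.0, 155.0, 471.0, -341.0], [255.0, 231.0, 382.0, -372.0], [284.0, 232.0, 392.0, -407.0], [291.0, 226.0, 403.0, -412.0], [352.0, 234.0, 418.0, -489.0], [354.0, 212.0, 445.0, -479.0], [349.0, 207.0, 449.0, -471.0], [290.0, 201.0, 433.0, -400.0], [288.0, 155.0, 484.0, -379.0]]
165 251 291 [[459.2, -342.3], [474.8, -387.5]]
180 251 290 [[442.2, -347.6], [457.7, -392.5]]
195 252 290 [[425.0, -354.3], [440.4, -398.8]]
210 252 353 [[406.9, -360.1], [447.7, -478.2]]
225 252 354 [[388.2, -366.0], [430.0, -487.3]]
[[ 0.945  0.326 -0.   ]
 [ 0.326 -0.945  0.   ]
 [-0.    -0.001 -1.   ]]
```

```bash
python3 -m pendant '{"grip":[1,1,1,1,1,1,1,1,1,1,1],"linear":[[15,-6,0],[0,0,30],[0,0,35],[0,0,35],[0,0,35],[0,0,30],[0,0,20],[0,0,20],[0,0,11],[0,0,0],[0,0,0]],"angular":[[0,0,-0.01],[0,0,0],[0,0,0],[0,0,0],[0,0,0],[0,0,0],[0,0,0],[0,0,0],[0,0,0],[0,0,0],[0,0,0]]}'
python3 -m pendant '{"grip":[0.2,-0.2,-0.5,-1,-1,-1,-1,-1,-1,-1],"linear":[[0,0,0],[0,0,0],[0,0,0],[0,0,0],[0,0,0],[0,0,0],[0,0,0],[0,0,0],[0,0,0],[0,0,0]],"angular":[[0,0,0],[0,0,0],[0,0,0],[0,0,0],[0,0,0],[0,0,0],[0,0,0],[0,0,0],[0,0,0],[0,0,0]]}'
```

```text
t: 5.07
ee_pos: [454.9, -369.2, 6.6]
orientation: [-3.095, -0.535, 0.001]
ft_force: [0.1, -1.3, 1.0]
width: 87.6
grasp_force: 0.0
t: 5.9
ee_pos: [455.0, -369.3, 7.0]
orientation: [-3.096, -0.533, -0.0]
ft_force: [-1.5, -0.3, 5.4]
width: 48.1
grasp_force: 29.8
```

```bash
python3 -m pendant '{"grip":[-1,-1,-1,-1,-1,-1,-1,-1,-1],"linear":[[0,0,-10],[0,0,-20],[0,0,-30],[0,0,-35],[0,0,-35],[0,0,-35],[0,0,-25],[0,0,-10],[0,0,0]],"angular":[[0,0,0],[0,0,0],[0,0,0],[0,0,0],[0,0,0],[0,0,0],[0,0,0],[0,0,0],[0,0,0]]}'
python3 - <<'E'
from h import *
c=cam("top")
f=lambda p:np.array(p)/3+[115,60]-1/3
r=cast(c,f([[230,43],[503,83],[468,325],[190,285]]),150)[:,:2];print("roof",r.round(1).tolist())
d=lambda a,b:np.linalg.norm(r[a]-r[b]);print(d(0,1),d(2,3),d(0,3),d(1,2))
# model BL,BR,FR,FL in cabinet frame -> rigid fit (Kabsch)
m=np.array([[125,140],[125,-140],[-125,-140],[-125,140.]])
U,S,V=np.linalg.svd((m-m.mean(0)).T@(r-r.mean(0)));R=(U@V).T;t=r.mean(0)
print("yaw",np.degrees(np.arctan2(R[1,0],R[0,0])),"t",t,"res",(m@R.T+t-r).round(1).tolist())
tr=cast(c,f([[190,468],[412,506]]),115)[:,:2];print("front top outer, cab frame",((tr-t)@R).round(1).tolist())
fl=cast(c,f([[240,305],[438,330],[412,495],[212,470]]),100)[:,:2];print("rim inner,cab",((fl-t)@R).round(1).tolist())
dr=cast(c,f([[181,293],[30,533]]),148)[:,:2];q=(dr-t)@R;print("door",q.round(1).tolist(),"len",np.linalg.norm(q[0]-q[1]))
s=q[1]-[-139,146];print("door angle",np.arctan2(-s[0],-s[1]), "hinge", R@[-139,146]+t)
E
```

```text
t: 6.65
ee_pos: [455.9, -370.1, 209.3]
orientation: [3.092, 0.532, 0.005]
ft_force: [0.7, -0.9, -2.8]
width: 48.1
grasp_force: 29.7
roof [[898.6, 197.9], [866.3, -80.0], [616.1, -52.2], [648.0, 225.9]]
279.8469033010508 279.94687051601215 252.22215007307264 251.67665725919093
yaw -6.487887175195886 t [757.24765527  72.90319708] res [[-1.4, -0.0], [-0.6, -0.3], [1.1, 0.1], [0.9, 0.2]]
front top outer, cab frame [[-304.5, 117.8], [-310.9, -109.4]]
rim inner,cab [[-129.7, 97.7], [-126.2, -108.2], [-298.9, -106.8], [-302.5, 98.7]]
door [[-134.8, 147.7], [-391.8, 254.6]] len 278.34517427176075
door angle 1.9764258951450566 hinge [635.63484544 233.67422831]
```

```bash
python3 -m pendant '{"grip":[-1,-1,-1,-1,-1,-1,-1,-1,-1,-1,-1,-1],"linear":[[0,0,0],[0,0,0],[0,0,0],[0,0,0],[0,0,0],[1,-10,0],[2,-20,0],[3,-30,0],[3,-30,0],[3,-30,0],[3,-30,0],[3,-30,0]],"angular":[[0,0,0.09],[0,0,0.09],[0,0,0.09],[0,0,0.09],[0,0,0.09],[0,0,0],[0,0,0],[0,0,0],[0,0,0],[0,0,0],[0,0,0],[0,0,0]]}'
python3 -m pendant '{"grip":[-1,-1,-1,-1,-1,-1,-1,-1,-1,-1,-1,-1],"linear":[[3,-30,0],[3,-30,0],[3,-30,0],[4,-30,0],[4,-30,0],[4,-30,0],[4,-30,0],[4,-30,0],[4,-30,0],[2,-20,0],[1,-10,0],[0,0,0]],"angular":[[0,0,0],[0,0,0],[0,0,0],[0,0,0],[0,0,0],[0,0,0],[0,0,0],[0,0,0],[0,0,0],[0,0,0],[0,0,0],[0,0,0]]}'
python3 - <<'E'
from h import *
o,w=snap("wrist","w2.png");_,t=snap("top","t2.png");print(o["ee_pos"],o["orientation"],o["width"])
cv2.imwrite("pics/c2.png",np.hstack([w[:,:],cv2.resize(t[120:270,120:206+74-20],(392,420))])[:, :800] if 0 else cv2.resize(np.hstack([w,cv2.resize(t[130:250,115:275],(560,420))]),(800,300)))
E
```

```text
t: 7.65
ee_pos: [491.4, -189.9, 205.0]
orientation: [-3.136, 0.167, 0.004]
ft_force: [1.8, -0.2, -3.7]
width: 48.2
grasp_force: 29.7
t: 8.65
ee_pos: [560.1, 103.9, 205.3]
orientation: [3.137, -0.164, -0.003]
ft_force: [0.2, 0.8, -3.0]
width: 48.0
grasp_force: 29.7
[560.13373325 103.916911   205.2628563 ] [ 3.13709266 -0.16434519 -0.00324522] 48.009600577846705
```

View pics/c2.png

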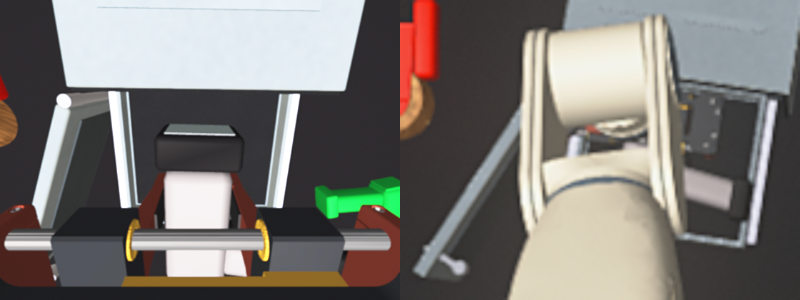

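The wrist view shows the scanner squarely over the tray, with the nose at (200,140). The tray rims are at x≈125 and x≈287, and the roof's front edge is at row 90. I'll check the cabinet pose against this view.

```bash
python3 - <<'E'
from h import *
im=cv2.imread("pics/w2.png");o=ctrl.get_obs();c=cam("wrist",o)
a=np.radians(-6.49);R=np.array([[np.cos(a),-np.sin(a)],[np.sin(a),np.cos(a)]]);t=np.array([757.25,72.9])
g=cv2.cvtColor(im,cv2.COLOR_BGR2GRAY).astype(int)
f=lambda u,v,z:((cast(c,[[u,v]],z)[0,:2]-t)@R).round(1).tolist()
for u in(200,300,400):
    v=100+np.argmin(np.diff(g[100:150,u]));print("roof edge",u,v,f(u,v+.5,150))
for v in(150,180,210):
    r=g[v];print(v,[(u,f(u+.5,v,100)) for u in range(130,440) if abs(r[u+1]-r[u-1])>60 and abs(r[u+1]-r[u-1])>=max(abs(r[u+2]-r[u]),abs(r[u]-r[u-2]))])
print("tcp cab",(o["ee_pos"][:2]-t)@R)
E
```

```text
roof edge 200 123 [-122.3, 61.1]
roof edge 300 124 [-122.6, -10.5]
roof edge 400 126 [-123.6, -82.3]
150 [(153, [-146.9, 117.2]), (170, [-146.8, 101.9]), (178, [-146.8, 94.7]), (181, [-146.8, 91.9]), (388, [-145.7, -95.2]), (392, [-145.7, -98.8]), (401, [-145.7, -107.0]), (417, [-145.6, -121.5])]
180 [(157, [-174.5, 116.9]), (173, [-174.4, 102.0]), (180, [-174.4, 95.4]), (184, [-174.3, 91.7]), (384, [-173.4, -94.9]), (388, [-173.3, -98.6]), (397, [-173.3, -107.0]), (412, [-173.2, -121.0])]
210 [(160, [-203.9, 117.5]), (176, [-203.8, 102.1]), (183, [-203.8, 95.3]), (186, [-203.8, 92.4]), (380, [-202.8, -94.5]), (384, [-202.8, -98.3]), (393, [-202.7, -107.0]), (408, [-202.7, -121.5])]
tcp cab [-199.30193957    6.23750165]
```

```bash
python3 -m pendant '{"grip":[-1,-1,-1,-1,-1,-1,-1,-1,-1,-1,-1,-1],"linear":[[2,-10,0],[2,-14,0],[0,-7,0],[0,0,10],[0,0,20],[0,0,25],[0,0,25],[0,0,20],[0,0,10],[0,0,7],[0,0,2],[0,0,0]],"angular":[[0,0,0],[0,0,0],[0,0,0],[0,0,0],[0,0,0],[0,0,0],[0,0,0],[0,0,0],[0,0,0],[0,0,0],[0,0,0],[0,0,0]]}'
python3 -m pendant '{"grip":[-1,-1,-1,-1],"linear":[[0,0,2],[0,0,1.5],[0,0,0],[0,0,0]],"angular":[[0,0,0],[0,0,0],[0,0,0],[0,0,0]]}'
```

```text
t: 9.75
ee_pos: [568.5, 132.3, 87.7]
orientation: [3.137, -0.171, 0.0]
ft_force: [-0.1, 0.6, -3.6]
width: 48.3
grasp_force: 29.7
t: 10.08
ee_pos: [568.6, 132.4, 84.8]
orientation: [-3.137, 0.171, -0.002]
ft_force: [0.6, -0.3, -3.9]
width: 47.9
grasp_force: 29.7
```

```bash
python3 -m pendant '{"grip":[-1,-1,-1,-1],"linear":[[0,0,1],[0,0,1],[0,0,0.5],[0,0,0]],"angular":[[0,0,0],[0,0,0],[0,0,0],[0,0,0]]}'
```

```text
t: 10.42
ee_pos: [568.5, 132.4, 82.0]
orientation: [-3.137, 0.171, -0.0]
ft_force: [-0.7, 0.3, 1.5]
width: 48.5
grasp_force: 29.8
```

Contact: the weight is taken by the floor. Release and rise.

```bash
python3 -m pendant '{"grip":[0.2,0.4,0.6,0.6,0.6,0.6,0.6,0.6,0.6,0.6,0.6,0.6],"linear":[[0,0,0],[0,0,0],[0,0,0],[0,0,0],[0,0,0],[0,0,-5],[0,0,-15],[0,0,-25],[0,0,-30],[0,0,-35],[0,0,-25],[0,0,-5]],"angular":[[0,0,0],[0,0,0],[0,0,0],[0,0,0],[0,0,0],[0,0,0],[0,0,0],[0,0,0],[0,0,0],[0,0,0],[0,0,0],[0,0,0]]}'
python3 - <<'E'
from h import *
o,w=snap("wrist","w3.png");print(o["t"],o["ee_pos"],o["width"])
E
```

```text
t: 11.42
ee_pos: [570.9, 132.9, 227.0]
orientation: [-3.135, 0.171, -0.012]
ft_force: [0.6, -0.1, 0.3]
width: 69.9
grasp_force: 0.0
11.4167 [570.86374589 132.89543231 227.00287683] 69.93362130928936
```

View pics/w3.png

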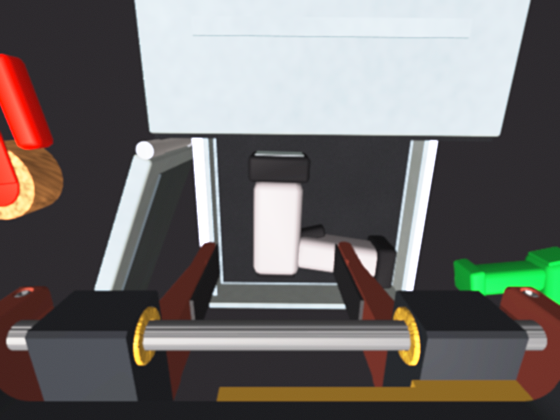

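Scanner lies flat inside the rims (nose at (280,168), butt at (385,262)), released. Now behind the front plate with the fingers shut.

```bash
python3 -m pendant '{"grip":[-1,-1,-1,-1,-1,-1,-1,-1,-1,-1,-1,-1],"linear":[[-20,5,0],[-30,8,0],[-35,9,0],[-35,9,0],[-25,6,0],[-8,2,0],[0,0,25],[0,0,35],[0,0,35],[0,0,25],[0,0,10],[0,0,0]],"angular":[[0,0,0],[0,0,0],[0,0,0],[0,0,0],[0,0,0],[0,0,0],[0,0,0],[0,0,0],[0,0,0],[0,0,0],[0,0,0],[0,0,0]]}'
python3 -m pendant '{"grip":[-1,-1,-1,-1,-1,-1,-1,-1,-1,-1,-1,-1],"linear":[[4,0,0],[4,0,0],[4,0,0],[4,0,0],[4,0,0],[4,0,0],[4,0,0],[6,0,0],[8,0,0],[10,0,0],[10,0,0],[10,0,0]],"angular":[[0,0,0],[0,0,0],[0,0,0],[0,0,0],[0,0,0],[0,0,0],[0,0,0],[0,0,0],[0,0,0],[0,0,0],[0,0,0],[0,0,0]]}'
```

```text
t: 12.47
ee_pos: [410.2, 109.8, 88.6]
orientation: [3.135, -0.171, -0.009]
ft_force: [-0.1, 0.7, -0.0]
width: 0.2
grasp_force: 0.0
t: 13.47
ee_pos: [484.5, 102.1, 91.5]
orientation: [3.137, -0.171, -0.001]
ft_force: [-2.8, -0.2, 0.1]
width: 0.4
grasp_force: 1.1
```

```bash
python3 -m pendant '{"grip":[-1,-1,-1,-1,-1,-1,-1,-1,-1,-1,-1,-1],"linear":[[11,0,0],[11,0,0],[11,0,0],[11,0,0],[11,0,0],[11,0,0],[11,0,0],[11,0,0],[10,0,0],[8,0,0],[6,0,0],[4,0,0]],"angular":[[0,0,0],[0,0,0],[0,0,0],[0,0,0],[0,0,0],[0,0,0],[0,0,0],[0,0,0],[0,0,0],[0,0,0],[0,0,0],[0,0,0]]}'
python3 -m pendant '{"grip":[-1,-1,-1,-1,-1,-1],"linear":[[3,0,0],[2.5,0,0],[2,0,0],[2,0,0],[1.5,0,0],[0,0,0]],"angular":[[0,0,0],[0,0,0],[0,0,0],[0,0,0],[0,0,0],[0,0,0]]}'
```

```text
t: 14.47
ee_pos: [599.9, 89.7, 91.8]
orientation: [-3.137, 0.172, -0.001]
ft_force: [-3.3, -0.5, 1.3]
width: 0.3
grasp_force: 1.0
t: 14.97
ee_pos: [610.2, 88.6, 91.8]
orientation: [-3.137, 0.171, -0.001]
ft_force: [-0.0, 0.3, -0.2]
width: 0.4
grasp_force: 0.0
```

```bash
python3 -m pendant '{"grip":[-1,-1,-1,-1,-1,-1],"linear":[[2,0,0],[2,0,0],[2,0,0],[1,0,0],[1,0,0],[0,0,0]],"angular":[[0,0,0],[0,0,0],[0,0,0],[0,0,0],[0,0,0],[0,0,0]]}'
```

```text
t: 15.47
ee_pos: [618.1, 87.7, 91.7]
orientation: [-3.137, 0.171, -0.001]
ft_force: [-0.7, -0.6, -0.9]
width: 0.3
grasp_force: 0.1
```

```bash
python3 -m pendant '{"grip":[-1,-1,-1,-1],"linear":[[1.5,0,0],[1.5,0,0],[1,0,0],[0,0,0]],"angular":[[0,0,0],[0,0,0],[0,0,0],[0,0,0]]}'
python3 -m pendant '{"grip":[-1,-1,-1,-1],"linear":[[1.5,0,0],[1,0,0],[1,0,0],[0,0,0]],"angular":[[0,0,0],[0,0,0],[0,0,0],[0,0,0]]}'
```

```text
t: 15.8
ee_pos: [621.2, 87.3, 91.6]
orientation: [3.137, -0.172, -0.002]
ft_force: [-4.5, 0.4, 3.8]
width: 0.2
grasp_force: 2.1
t: 16.13
ee_pos: [621.2, 87.3, 91.5]
orientation: [3.137, -0.172, -0.013]
ft_force: [-16.8, 2.4, 12.9]
width: 0.5
grasp_force: 8.3
```

Tray is home (17 N on the end stop). Back off, rise, cross over the door top to its outer side.

```bash
python3 -m pendant '{"grip":[-1,-1,-1,-1,-1,-1,-1,-1,-1,-1,-1,-1],"linear":[[-5,0,0],[-15,0,0],[-20,0,-20],[-10,0,-30],[0,0,-35],[0,0,-25],[-15,-30,0],[-18,-36,0],[-18,-36,0],[-18,-36,0],[-18,-36,0],[-18,-36,0]],"angular":[[0,0,0],[0,0,0],[0,0,0],[0,0,0],[0,0,0],[0,0,0],[0,0,0],[0,0,0],[0,0,0],[0,0,0],[0,0,0],[0,0,0]]}'
python3 -m pendant '{"grip":[-1,-1,-1,-1,-1],"linear":[[-15,-35,0],[-10,-35,0],[-5,-20,0],[0,0,0],[0,0,0]],"angular":[[0,0,0],[0,0,0],[0,0,0],[0,0,0],[0,0,0]]}'
cat > d.py <<'E'
from h import *
a=np.radians(-6.49);R=np.array([[np.cos(a),-np.sin(a)],[np.sin(a),np.cos(a)]]);t=np.array([757.25,72.9])
hg=np.array([-139,146.])
def P(th,gap=0,r=225):
    d=np.array([-np.sin(th),-np.cos(th)]);n=np.array([-np.cos(th),np.sin(th)])
    return hg+r*d+(8+10*abs(n[0])+13.5*abs(n[1])+gap)*n
def tool(p0,p1): # cab points -> tool delta at present orientation
    o=ctrl.get_obs();X=Ro.from_rotvec(o["orientation"]).as_matrix()
    w=np.r_[R@(p1-p0),0];return (X.T@w).round(1)
def here(): return (ctrl.get_obs()["ee_pos"][:2]-t)@R
E
python3 - <<'E'
from d import *
o=ctrl.get_obs();print(o["t"],here(),o["qpos"].round(2))
_,im=snap("top","t4.png");c=cam("top")
dr=cast(c,proj(c,[[0,0,0]]),0)
print("to gap40",P(1.976,40),tool(here(),P(1.976,40)))
w=snap("wrist","w4.png")[1];cv2.imwrite("pics/c4.png",cv2.resize(np.hstack([w,cv2.resize(im[130:250,115:275],(560,420))]),(800,300)))
E
```

```text
t: 17.13
ee_pos: [493.9, 314.4, 202.1]
orientation: [-3.136, 0.172, -0.003]
ft_force: [0.5, -0.5, -0.2]
width: 0.3
grasp_force: 0.0
t: 17.55
ee_pos: [474.0, 406.2, 201.5]
orientation: [-3.137, 0.168, -0.002]
ft_force: [-0.5, -0.4, -0.2]
width: 0.6
grasp_force: 0.0
17.55 [-319.15190626  299.18311921] [ 0.69  0.45  1.65 -0.    1.05  2.37]
to gap40 [-320.41327589  293.834363  ] [-1.6  4.1  0. ]
```

View pics/c4.png

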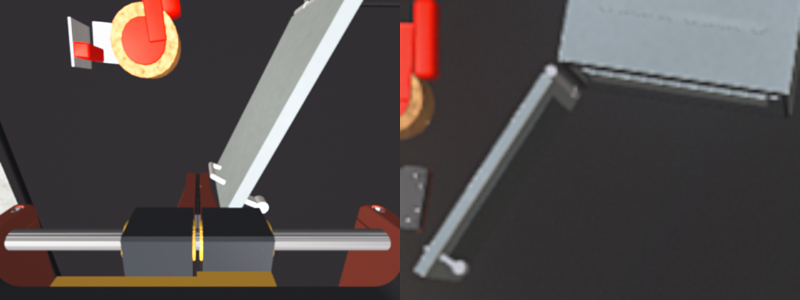

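The tray is closed behind the roof's edge and the door is where it was. The shut fingers at (197,185) stand just outside the outer face, beside the handle at (216,170). Lower to z≈118 and plan the sweep.

```bash
python3 -m pendant '{"grip":[-1,-1,-1,-1,-1],"linear":[[0,0,20],[0,0,30],[0,0,25],[0,0,8],[0,0,0]],"angular":[[0,0,0],[0,0,0],[0,0,0],[0,0,0],[0,0,0]]}'
python3 - <<'E'
from d import *
p=here();print(p)
for th in [1.976]+list(np.arange(1.9,-0.01,-0.1)):
    q=P(th);print(round(th,2),q.round(),tool(p,q)[:2]);p=q
E
```

```text
t: 18.07
ee_pos: [473.3, 402.9, 116.6]
orientation: [3.134, -0.174, -0.005]
ft_force: [0.3, -0.3, 0.7]
width: 0.5
grasp_force: 0.0
[-319.45649855  295.80236757]
1.98 [-336.  257.] [-16.8  38.7]
1.9 [-344.  241.] [-8.  15.6]
1.8 [-353.  220.] [-8.7 21.5]
1.7 [-359.  197.] [-6.5 22.4]
1.6 [-363.  174.] [-4.1 23.1]
1.5 [-365.  152.] [-1.8 22.1]
1.4 [-365.  130.] [ 0.3 21.8]
1.3 [-362.  109.] [ 2.4 21.8]
1.2 [-357.   87.] [ 4.6 21.6]
1.1 [-351.   66.] [ 6.8 21.2]
1.0 [-342.   45.] [ 8.9 20.6]
0.9 [-331.   26.] [11.  19.7]
0.8 [-318.    7.] [13.  18.7]
0.7 [-303.  -10.] [15.  17.4]
0.6 [-286.  -26.] [16.8 15.9]
0.5 [-267.  -40.] [18.4 14.1]
0.4 [-247.  -52.] [19.9 12.2]
0.3 [-226.  -63.] [21.2 10.1]
0.2 [-204.  -70.] [22.3  7.9]
0.1 [-181.  -76.] [23.1  5.6]
-0.0 [-157.  -79.] [23.7  3.1]
```

```bash
python3 -m pendant '{"grip":[-1,-1,-1,-1,-1,-1,-1,-1,-1,-1,-1,-1],"linear":[[-4,10,0],[-4,10,0],[-3,5,0],[-2,4,0],[-2,4,0],[-2,5,0],[-4,7,0],[-4,8,0],[-4,10,0],[-4,11,0],[-3,11,0],[-3,11,0]],"angular":[[0,0,0],[0,0,0],[0,0,0],[0,0,0],[0,0,0],[0,0,0],[0,0,0],[0,0,0],[0,0,0],[0,0,0],[0,0,0],[0,0,0]]}'
python3 -m pendant '{"grip":[-1,-1,-1,-1,-1,-1,-1,-1,-1,-1,-1,-1],"linear":[[-2,11.5,0],[-2,11.5,0],[-1,11,0],[-1,11,0],[0,11,0],[0,11,0],[1,11,0],[1,11,0],[2,11,0],[2.5,11,0],[3.5,10.5,0],[3.5,10.5,0]],"angular":[[0,0,0],[0,0,0],[0,0,0],[0,0,0],[0,0,0],[0,0,0],[0,0,0],[0,0,0],[0,0,0],[0,0,0],[0,0,0],[0,0,0]]}'
python3 - <<'E'
from d import *
print(here(),P(1.1));snap("top","t5.png")
E
```

```text
t: 19.07
ee_pos: [424.1, 312.8, 118.6]
orientation: [3.137, -0.171, -0.0]
ft_force: [0.2, 0.1, 0.2]
width: -0.1
grasp_force: 0.2
t: 20.07
ee_pos: [418.1, 180.9, 118.7]
orientation: [-3.137, 0.172, -0.0]
ft_force: [0.0, 0.2, -0.7]
width: 0.4
grasp_force: 0.2
[-349.18657285   69.01645882] [-350.66527012   65.83539612]
```

```bash
python3 -c "
import cv2
a=cv2.imread('pics/t5.png');cv2.imwrite('pics/c5.png',cv2.resize(a[130:270,110:290],None,fx=3,fy=3))"
```

```text
(no output)
```

View pics/c5.png

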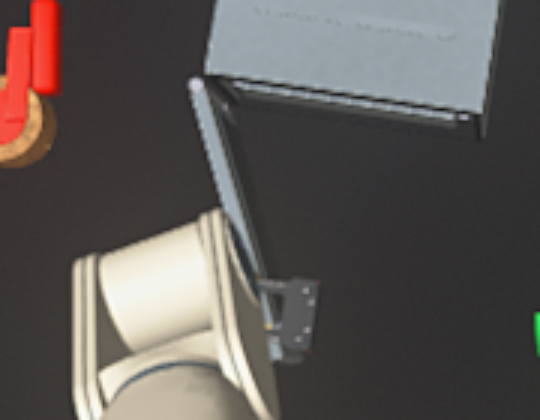

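The door, hinged at (197,85), has swung to about 1.1 rad with its free end at (275,345). Pushing is gentle, so continue.

```bash
python3 -m pendant '{"grip":[-1,-1,-1,-1,-1,-1,-1,-1,-1,-1,-1,-1],"linear":[[3,11,0],[4,11,0],[5,10,0],[5.5,10,0],[6,9.5,0],[6,9.5,0],[7,9,0],[7,9,0],[7.5,8.5,0],[8,8,0],[8.5,8,0],[8.5,8,0]],"angular":[[0,0,0],[0,0,0],[0,0,0],[0,0,0],[0,0,0],[0,0,0],[0,0,0],[0,0,0],[0,0,0],[0,0,0],[0,0,0],[0,0,0]]}'
python3 -m pendant '{"grip":[-1,-1,-1,-1,-1,-1,-1,-1,-1,-1],"linear":[[9,7,0],[9,7,0],[10,6,0],[10,6,0],[10.5,5,0],[10.5,5,0],[10,4,0],[8,3,0],[6,2,0],[0,0,0]],"angular":[[0,0,0],[0,0,0],[0,0,0],[0,0,0],[0,0,0],[0,0,0],[0,0,0],[0,0,0],[0,0,0],[0,0,0]]}'
python3 - <<'E'
from d import *
p=here();print(p)
for th in(.3,.2,.15,.1,.07,.03,0): print(th,P(th).round(1),tool(p,P(th))[:2])
E
```

```text
t: 21.12
ee_pos: [482.0, 62.0, 118.7]
orientation: [-3.137, 0.171, -0.0]
ft_force: [-0.2, 0.8, 0.0]
width: 0.7
grasp_force: 0.2
t: 21.95
ee_pos: [560.2, 8.7, 118.7]
orientation: [3.137, -0.172, 0.002]
ft_force: [-1.0, 0.4, -0.1]
width: 0.4
grasp_force: 0.0
[-188.53611711  -86.04513356]
0.3 [-226.1  -62.6] [-37.4 -23.6]
0.2 [-203.8  -70.4] [-15.2 -15.7]
0.15 [-192.3  -73.5] [ -3.7 -12.6]
0.1 [-180.7  -75.9] [  7.9 -10.1]
0.07 [-173.6  -77.1] [15.  -8.9]
0.03 [-164.1  -78.3] [24.4 -7.6]
0 [-157.  -79.] [31.6 -6.9]
```

```bash
python3 -m pendant '{"grip":[-1,-1,-1,-1,-1,-1,-1],"linear":[[3,0,0],[3,0,0],[3,0,0],[2,0,0],[2,0,0],[2,0,0],[0,0,0]],"angular":[[0,0,0],[0,0,0],[0,0,0],[0,0,0],[0,0,0],[0,0,0],[0,0,0]]}'
python3 -m pendant '{"grip":[-1,-1,-1,-1],"linear":[[1.5,0,0],[1.5,0,0],[1,0,0],[0,0,0]],"angular":[[0,0,0],[0,0,0],[0,0,0],[0,0,0]]}'
```

```text
t: 22.53
ee_pos: [574.1, 7.6, 118.7]
orientation: [-3.137, 0.171, -0.001]
ft_force: [-0.3, -1.3, 0.1]
width: 0.5
grasp_force: 0.0
t: 22.87
ee_pos: [577.2, 7.1, 118.6]
orientation: [3.137, -0.172, -0.002]
ft_force: [-3.4, -0.3, 2.0]
width: 0.8
grasp_force: 1.4
```

```bash
python3 -m pendant '{"grip":[-1,-1,-1,-1],"linear":[[1.5,0,0],[1.5,0,0],[1,0,0],[0,0,0]],"angular":[[0,0,0],[0,0,0],[0,0,0],[0,0,0]]}'
```

```text
t: 23.2
ee_pos: [578.6, 6.8, 118.4]
orientation: [3.137, -0.172, -0.01]
ft_force: [-10.6, -0.1, 7.8]
width: 0.3
grasp_force: 5.4
```

Catch resistance is building. Small steps now.

```bash
python3 -m pendant '{"grip":[-1,-1,-1],"linear":[[1,0,0],[1,0,0],[0,0,0]],"angular":[[0,0,0],[0,0,0],[0,0,0]]}'
```

```text
t: 23.45
ee_pos: [581.0, 6.3, 118.4]
orientation: [3.136, -0.172, -0.009]
ft_force: [-8.3, -1.8, 5.5]
width: 0.7
grasp_force: 4.1
```

```bash
python3 -m pendant '{"grip":[-1,-1,-1],"linear":[[1,0,0],[1,0,0],[0,0,0]],"angular":[[0,0,0],[0,0,0],[0,0,0]]}'
```

```text
t: 23.7
ee_pos: [584.1, 5.8, 118.4]
orientation: [3.136, -0.171, -0.005]
ft_force: [-4.4, -2.4, 1.8]
width: 0.5
grasp_force: 1.9
```

```bash
python3 -m pendant '{"grip":[-1,-1,-1],"linear":[[1,0,0],[1,0,0],[0,0,0]],"angular":[[0,0,0],[0,0,0],[0,0,0]]}'
```

```text
t: 23.95
ee_pos: [587.4, 5.8, 118.5]
orientation: [3.137, -0.172, -0.001]
ft_force: [-1.4, -0.4, -0.5]
width: 0.4
grasp_force: 0.5
```

```bash
python3 -m pendant '{"grip":[-1,-1,-1,-1],"linear":[[1,0,0],[1,0,0],[1,0,0],[0,0,0]],"angular":[[0,0,0],[0,0,0],[0,0,0],[0,0,0]]}'
```

```text
t: 24.28
ee_pos: [591.4, 5.7, 118.9]
orientation: [-3.137, 0.171, -0.002]
ft_force: [-0.6, 0.2, -1.0]
width: 0.2
grasp_force: 0.0
```

```bash
python3 -m pendant '{"grip":[-1,-1,-1],"linear":[[1,0,0],[1,0,0],[0,0,0]],"angular":[[0,0,0],[0,0,0],[0,0,0]]}'
```

```text
t: 24.53
ee_pos: [592.9, 5.5, 118.7]
orientation: [-3.137, 0.171, -0.001]
ft_force: [-0.1, -0.1, 0.4]
width: 0.6
grasp_force: 0.0
```

```bash
python3 -m pendant '{"grip":[-1,-1,-1],"linear":[[1,0,0],[1,0,0],[0,0,0]],"angular":[[0,0,0],[0,0,0],[0,0,0]]}'
```

```text
t: 24.78
ee_pos: [593.4, 5.3, 118.5]
orientation: [-3.137, 0.172, 0.005]
ft_force: [-5.0, 0.8, 3.7]
width: 0.7
grasp_force: 2.5
```

Firm stop at the expected position. One more light press, then retreat, rise and check.

```bash
python3 -m pendant '{"grip":[-1,-1,-1],"linear":[[1,0,0],[0.5,0,0],[0,0,0]],"angular":[[0,0,0],[0,0,0],[0,0,0]]}'
python3 -m pendant '{"grip":[-1,-1,-1,-1,-1,-1,-1,-1,-1,-1],"linear":[[-3,0,0],[-8,0,0],[-20,0,0],[-30,0,0],[-30,0,0],[-30,0,-20],[-20,0,-30],[0,0,-30],[0,0,-10],[0,0,0]],"angular":[[0,0,0],[0,0,0],[0,0,0],[0,0,0],[0,0,0],[0,0,0],[0,0,0],[0,0,0],[0,0,0],[0,0,0]]}'
python3 - <<'E'
from h import *
o,w=snap("wrist","w6.png");_,t=snap("top","t6.png");print(o["t"],o["ee_pos"],o["ft_force"])
cv2.imwrite("pics/c6.png",cv2.resize(np.hstack([w,cv2.resize(t[60:240,90:330],(560,420))]),(800,300)))
E
```

```text
t: 25.03
ee_pos: [593.4, 5.3, 118.5]
orientation: [-3.137, 0.172, 0.009]
ft_force: [-9.5, 1.2, 8.0]
width: 0.7
grasp_force: 5.0
t: 25.87
ee_pos: [457.9, 20.5, 211.4]
orientation: [-3.136, 0.171, -0.011]
ft_force: [1.3, -0.2, 0.1]
width: 0.9
grasp_force: 0.0
25.8667 [457.92508108  20.48601019 211.42455947] [ 1.25224569 -0.19198823  0.06792781]
```

View pics/c6.png

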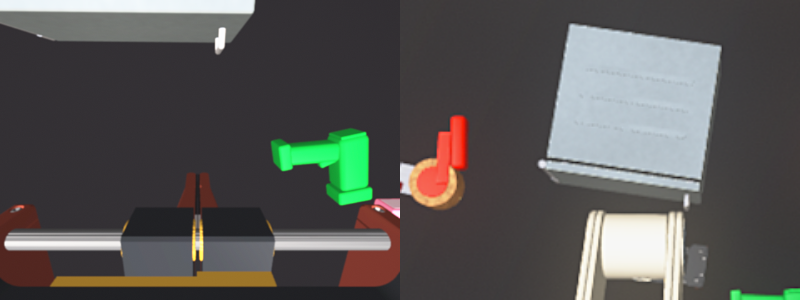

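The door lies parallel to the roof's front edge, from (543,163) to (700,187) in the top crop. It is shut on its catch, the robot is clear, and the tape gun is unmoved. Handing in.

```bash
python3 -c "
from workcell import ctrl
print(ctrl.close_job())"
```

```text
the job is handed in; nothing more can be done
None
```

I laid the scanner flat in the tray, slid the tray home, pressed the door shut on its catch (about 13 N at most, by the wrist sensor), and handed the job in at about 26 s; no verdict came back.

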